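# Film a clip that shows the class which plaster solids to draw

## Task

Film a short clip that tells the drawing class what to draw today: press the document camera's large record button to start it, then point at the tip of the plaster cone and next at the top of the plaster ball, each time with the fingertips directly above it, two to four centimetres clear, and held there for at least two seconds; then press the record button again to stop the clip. Do not pick anything up, do not bring the fingers close over any of the other solids as if pointing at them, and leave the two small zoom keys alone. The solids mark easily and the still life is set, so touch none of the five solids and leave the things around them where they are.

Things in the scene. Friction and masses are not known exactly. Their poses are not given: they have to be found in the camera images.
- board: plywood drawing board, 420 (its x) x 500 (its y) x 12 mm, lying fixed on the table, with a sheet of paper on it; origin: centre of its underside. The five white plaster solids stand on it, 110 mm or more apart between centres, in any order
- cone: white plaster cone, base 100 mm across, 150 mm high, 0.45 kg, loose, upright; origin: centre of its base, z up
- cone_tip (a point): the tip of the cone, the first thing to point at (162 mm above the table)
- ball: white plaster ball, 96 mm across, with a 36 mm flat foot so that it does not roll, 92.5 mm high, 0.5 kg, loose; origin: centre of its foot, z up
- ball_top (a point): the highest point of the ball, the second thing to point at (104.5 mm above the table)
- pyramid: white plaster square pyramid, base 85 x 85 mm, 140 mm high, loose; origin: centre of its base. Not to be pointed at
- pyramid_tip (a point): the tip of the pyramid
- cube: white plaster cube, 75 mm, loose; origin: centre of its base. Not to be pointed at
- cube_top (a point): centre of the cube's top face
- prism: white plaster upright hexagonal prism, 80 mm across corners, 120 mm high, loose; origin: centre of its base. Not to be pointed at
- prism_top (a point): centre of the prism's top face
- doccam: document camera, fixed, on the robot's right: flat white base 130 (its x) x 270 (its y) x 26 mm; origin: centre of its underside. A folding arm with the camera head rises from the base's -y end to 390 mm above the table, all of it at y below -30 mm in this frame. Three keys stand in a row along y at x = -20 mm, the large record button at y = +90 mm
- record_top (a point): centre of the top face of the record button, the largest of the three keys: a grey round cap, 28 mm across, in a black round housing 44 mm across; its top stands 48 mm above the table and it is pressed straight down
- record (a joint): travel of the record button, 0 released to 0.006 m fully down; it springs back; about 1.4 N starts it and 4.5 N takes it fully down; it counts as pressed beyond 0.004 m
- zoom0 (a joint): travel of the near zoom key, a small round cap 14 mm across in a 30 mm housing, 70 mm from the record button, at y = +20 mm on the base; 0 released to 0.004 m down; not to be pressed
- zoom1 (a joint): travel of the other zoom key, the same, at y = -25 mm on the base; not to be pressed
- pencil: wooden pencil, 8.5 mm thick, 170 mm long, lying along its y on the board's edge towards the robot; origin: under the middle of its shaft. A bystander
- phone: phone in a black rubber case with a belt clip, 160 x 84 x 24 mm, lying on the table to the left of the board; origin: centre of its underside. A bystander
- pen_box: slim white box, 42 x 215 (its y) x 26 mm, lying on the table between the robot and the document camera; origin: centre of its underside. A bystander
- brush_jar: glass jar of paint brushes, 76 mm across, 222 mm high over the brushes, standing to the left of the board; origin: centre of its underside. A bystander
Things that resemble listed ones, but are neither listed nor needed, are in the scene too. What is shaped like the cone but green is not meant.

How it is judged:
By the outcome, as a careful person would: the job done as asked, in the order asked, and still so for the second after the job is handed in, with the robot touching nothing.
It also fails if it takes over 67 s, if anything falls off the work surface, if the arm or the gripper's body presses on something with over 40 N, if the wrist force passes 120 N, or if a joint passes its speed limit or range.

## Robot

A 6-joint arm with a two-finger parallel gripper is mounted at the origin on the work surface. World frame = base frame: x ahead of the robot, y to its left, z up, the work surface at z = 0. Lengths are in m, angles in rad, forces in N, time in s.
With the tool pointing down it reaches from about 0.275 to 0.825 m from the base axis. Payload 4.9 kg.
Tool frame: the origin (TCP) lies between the finger pads, 19 mm behind the fingertips; this is the grasp point; z points along the fingers, y is the line along which they close (so a half turn about z gives the same grasp; the last joint's range is limited). The gripper opens to 85 mm and grips with 20 to 120 N. Pads are 22 mm wide; open, the fingers measure 114 mm over their backs; the gripper's body (76 mm by 85 mm) begins 54 mm behind the grasp point. The pads swing forward as they close: fully open they stand 13 mm farther back than shut.
Start: joints at [1.211, 0.326, -0.193, 1.052, 0, 1.437], TCP at [0.123, 0.536, 0.25] pointing down, gripper open.
Joint ranges: [-2.65, 2.65], [-0.97, 1.79], [-1.3, 1.35], [-1.93, 2.1], [-1.47, 1.37], [-3.14, 3.14]. Speed limits (rad/s): [2.57, 2.57, 3.14, 3.14, 3.14, 3.14].

## Interface

Orientations are given as a unit quaternion [w, x, y, z].
In Python, from workcell import * gives the robot as it stands.
- The arm moves only by the tool carry_out, never from a script. Its argument "steps" is a list of rows, each a list of 6 numbers: the shift along the world's x, y, z in cm, then the turn, a rotation vector about the world's x, y, z in rad. A call has 1 to 12 rows; each row is the pose to reach, as a shift and turn from the pose commanded when the call began; what a row does not reach only later rows make up. A row lasts 1/12 s, in which the tool goes at most 41.7 mm and 7.16 degrees, less where a joint would pass 70% of its speed; a pose out of reach is approached as far as the arm can. A call with a gripper value outside its range is refused whole. "gripper" is the finger opening in cm, from 0 to 8.54, set as the call begins (left out, the last holds). The fingers move at their own pace and stop on an object; "grip_force" is the grip in N (left out, the last holds). Time passes only in rows, so rows that repeat a pose let the fingers close. It gives the time, the measured TCP pose, the force, the opening and the grip force at its end, in the units of the state.
- sense(): the state, without advancing time (a new reading comes with each control period).
- snapshot(name): name is "scene" or "top"; returns the picture (384x512x3 uint8, red, green, blue); there is no depth.
- get_calibration(name): a dict with "camera_matrix" (3x3 intrinsics, pixels), "k1" (the pictures are not rectified: a ray, as slopes to the right and down, at radius r is drawn at 1 + k1 r^2 times it, then the intrinsics apply), "eye" and "orientation" of the camera in the world. Camera axes: x right, y down, z forward; pixel columns grow to the right and rows downward; lengths in m; the calibration is good to about 2 mm. A picture is of the moment at which its call begins. get_calibration takes no time and is no camera call.
- close_job(): hands the job in; it is judged then, once.
The state is a dict: "clock": time; "joint_pos": joint angles; "qd": joint speeds; "effort": joint torques, N m; "tool_pos": TCP position; "tcp_rot": TCP orientation; "contact_force": force on the tool from outside, world axes, zero at the start; "torque": the same for the moment, N m; "width": opening from 0.0 (shut) to 1.0 (fully open); "grip_force": force on a finger pad.
Only numpy, scipy, OpenCV 4.12 (cv2) and the standard library are available. Lean on these libraries where they do the work, as an engineer would, in place of code of your own. Each camera call takes 0.05 s, during which the arm holds its last target. There are 200 camera calls.

## Working session

There is one attempt and no reset: what is moved stays moved. The work goes in short steps, Python scripts to look and compute and a tool call to move; the robot and the scene stay as the last step left them, time stands still between calls to the robot, and variables do not carry over. Pictures are saved under pics/ and viewed, at most 10 in all, crops included, and the job is handed in when it is done.

Besides the shell and the picture viewer there is one more tool, called after "Emit:" as a command line: name --pt "numbers of a row" for each row, then --argument value for the rest. carry_out: Moves the arm, as the interface text tells. Its arguments: {"type":"object","properties":{"steps":{"type":"array"},"gripper":{"type":"number"},"grip_force":{"type":"number"}},"required":["steps"]}

```bash
mkdir -p pics; python3 - <<'E'
from workcell import *
import cv2
for n in ("scene","top"):
    im=snapshot(n); cv2.imwrite(f"pics/{n}0.png",cv2.cvtColor(im,cv2.COLOR_RGB2BGR))
    cv2.imwrite(f"pics/{n}0b.png",cv2.resize(cv2.cvtColor(im,cv2.COLOR_RGB2BGR),(800,600),interpolation=cv2.INTER_CUBIC))
    print(get_calibration(n))
print(sense())
E
```

```text
{'camera_matrix': array([[431.95356896,   0.        , 258.73002315],
       [  0.        , 431.95356896, 193.0852971 ],
       [  0.        ,   0.        ,   1.        ]]), 'k1': -0.11827853809165152, 'eye': array([1.62817349, 0.59976367, 0.93783436]), 'orientation': array([-0.24924693,  0.44552276,  0.75461119, -0.41224677])}
{'camera_matrix': array([[410.10605485,   0.        , 254.43480523],
       [  0.        , 410.10605485, 186.00630278],
       [  0.        ,   0.        ,   1.        ]]), 'k1': -0.13896495196985334, 'eye': array([ 0.34913479, -0.02008642,  1.25519638]), 'orientation': array([-0.04838132,  0.70808935, -0.70330137,  0.04044632])}
{'clock': 0.1, 'joint_pos': array([ 1.21080389e+00,  3.26870255e-01, -1.93461994e-01,  1.05202613e+00,
       -2.95081362e-05,  1.43658817e+00]), 'qd': array([-0.00205917, -0.00189466,  0.00176351,  0.00066451, -0.00144333,
       -0.00074685]), 'effort': array([ 1.05993171e-03, -4.44241583e+01,  2.63038123e+01,  7.88895559e-03,
       -8.68372740e-05,  1.22999126e-05]), 'tool_pos': array([0.12295559, 0.53557553, 0.24928817]), 'tcp_rot': array([-1.76728071e-04,  1.12652450e-01,  9.93634146e-01, -7.60912513e-04]), 'contact_force': array([-0.48766729,  0.29225474,  0.00304502]), 'torque': array([ 0.00880058, -0.00872335,  0.01868901]), 'grip_force': 0.0, 'width': 1.0004230028133292}
```

View pics/scene0b.png

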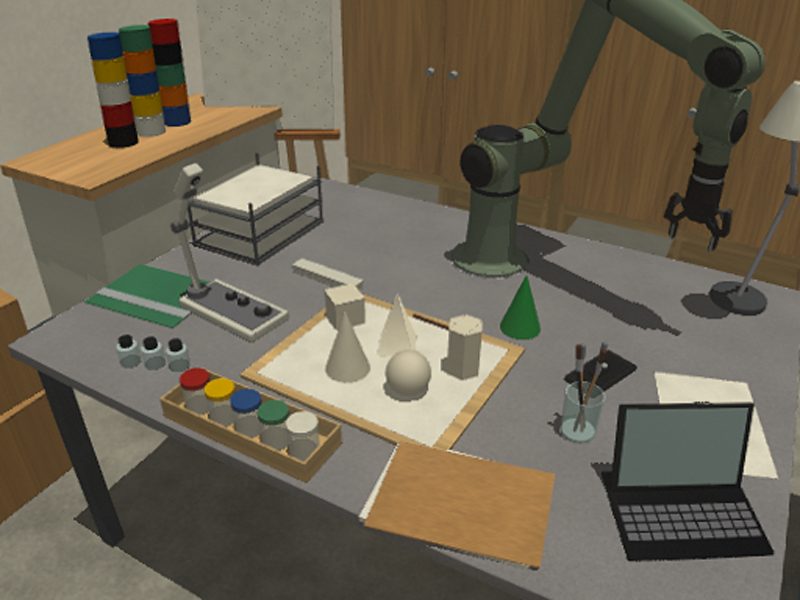

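View pics/top0b.png

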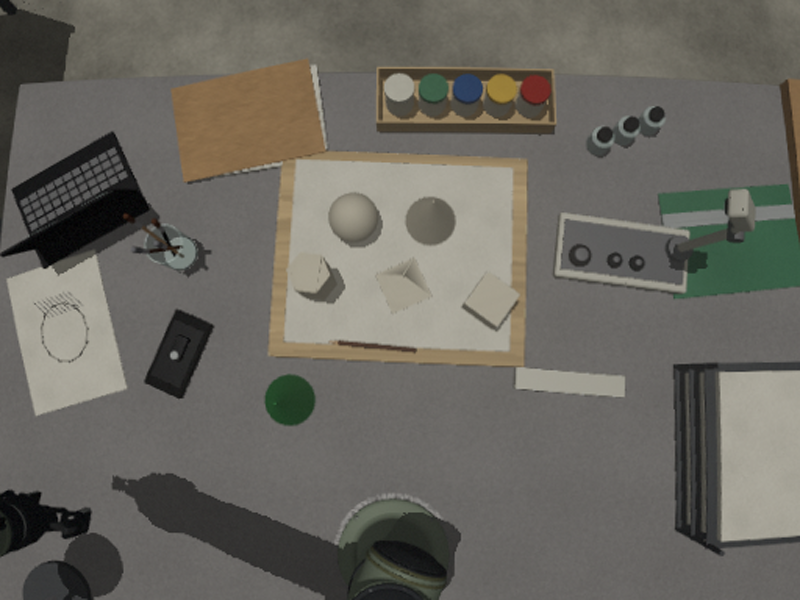

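The scene view shows the cone (tip ~(346,310) in the 800x600 picture), pyramid tip (398,295), ball (408,374), prism (465,345), cube (345,305) and the record button (262,309). The top view shows the cone (430,220), ball (354,218), record button (580,255) and zoom keys (615,260) and (637,263).

Things that could be mistaken:
- **Cone:** the green cone (scene 525,303) and the pyramid (398,300).
- **Record button:** the zoom keys and the black bottle caps (603,135, top view).

I choose the white round-based cone and the largest key.

```bash
python3 - <<'E'
import cv2, numpy as np
s=cv2.imread("pics/scene0.png");t=cv2.imread("pics/top0.png")
def crop(i,x,y,w,h,k): return cv2.resize(i[y:y+h,x:x+w],None,fx=k,fy=k,interpolation=cv2.INTER_CUBIC)
a=crop(s,200,180,100,75,4); b=crop(t,195,110,100,75,4); c=crop(t,350,130,100,75,4); d=crop(s,110,160,100,75,4)
cv2.imwrite("pics/c1.png",np.vstack([np.hstack([a,b]),np.hstack([c,d])]))
E
```

```text
(no output)
```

View pics/c1.png

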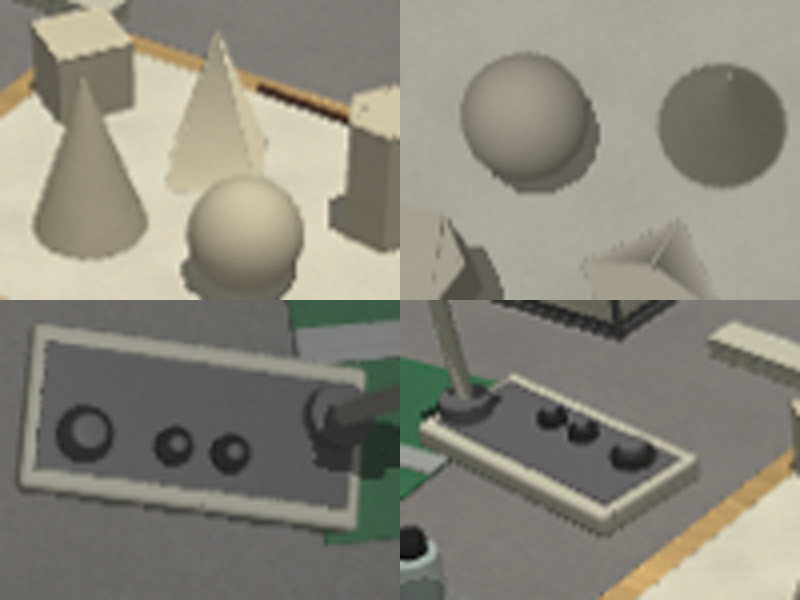

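The crop confirms the picks. In the scene view the white round cone's tip is at (84,78) and the ball's centre at (245,233); in the top view they are at (730,74) and (525,116). The large key is at (92,432) top and (633,452) scene, with two smaller keys beside it.

```bash
cat > geo.py <<'E'
from workcell import *
import numpy as np, cv2
from scipy.spatial.transform import Rotation as R
def ray(n,u,v):
    c=get_calibration(n);K=c["camera_matrix"];k=c["k1"]
    d=np.array([(u-K[0,2])/K[0,0],(v-K[1,2])/K[1,1]]);p=d.copy()
    for _ in range(30): p=d/(1+k*(p@p))
    q=c["orientation"];return np.array(c["eye"]),R.from_quat([q[1],q[2],q[3],q[0]]).apply([p[0],p[1],1])
def plane(n,u,v,z):
    e,d=ray(n,u,v);return e+d*(z-e[2])/d[2]
def tri(a,b):
    (e,d),(f,g)=ray("scene",*a),ray("top",*b)
    s,t=np.linalg.lstsq(np.c_[d,-g],f-e,rcond=None)[0]
    p,q=e+s*d,f+t*g;return (p+q)/2,np.linalg.norm(p-q)
E
python3 - <<'E'
from geo import *
np.set_printoptions(precision=4,suppress=True)
o=lambda x0,y0,x,y:(x0+(x+.5)/4-.5,y0+(y+.5)/4-.5)
S=lambda x,y:o(200,180,x,y)
T=lambda x,y:o(195,110,x-400,y)
C=lambda x,y:o(350,130,x,y-300)
D=lambda x,y:o(110,160,x-400,y-300)
for n,a,b,z in [("cone",S(84,78),T(730,74),.162),("ball",S(245,233),T(525,116),.0565),("rec",D(633,449),C(92,432),.048),("pyr",S(218,33),T(655,262),.152)]:
    print(n,*tri(a,b),plane("scene",*a,z),plane("top",*b,z))
print("z0",plane("top",*C(178,442),.045),"housing",plane("top",*C(85,434),.03))
print("cone base",plane("top",*T(722,125),.012+.0))
f=lambda x,y,z:plane("top",x*.64-.2,y*.64-.2,z)
for n,x,y,z in [("prism",310,270,.132),("cube",493,298,.087),("jar",165,240,.15),("camhead",738,210,.38),("base corners",563,215,.026),("",555,275,.026),("",690,232,.026),("",688,292,.026),("green",290,400,0.07),("penbox",570,382,.026)]:print(n,f(x,y,z))
E
```

```text
cone [ 0.6475 -0.0687  0.1637] 0.0009931180337571838 [ 0.6455 -0.0706  0.162 ] [ 0.6477 -0.0683  0.162 ]
ball [0.6433 0.0801 0.0576] 0.0010927572423190756 [0.6423 0.079  0.0565] [0.6433 0.0807 0.0565]
rec [ 0.576  -0.3635  0.0389] 0.0022360289201435552 [ 0.5866 -0.3525  0.048 ] [ 0.5749 -0.362   0.048 ]
pyr [ 0.5179 -0.0169  0.153 ] 0.0016596267448542531 [ 0.5161 -0.0169  0.152 ] [ 0.5184 -0.0177  0.152 ]
z0 [ 0.5685 -0.4294  0.045 ] housing [ 0.5767 -0.3615  0.03  ]
cone base [ 0.6478 -0.0687  0.012 ]
prism [0.5277 0.1499 0.132 ]
cube [ 0.4847 -0.1813  0.087 ]
jar [0.5786 0.4127 0.15  ]
camhead [ 0.5817 -0.5048  0.38  ]
base corners [ 0.658  -0.3316  0.026 ]
 [ 0.5377 -0.3121  0.026 ]
 [ 0.6275 -0.5925  0.026 ]
 [ 0.5058 -0.5812  0.026 ]
green [0.2951 0.1911 0.07  ]
penbox [ 0.3303 -0.3373  0.026 ]
```

Emit:
carry_out --pt "0 0 4 0 0 0" --pt "0 0 8 0 0 0" --pt "1.8 -3.6 10 0 0 0" --pt "3.6 -7.2 10 0 0 0" --pt "5.4 -10.8 10 0 0 0" --pt "7.2 -14.3 10 0 0 0" --pt "9 -17.9 10 0 0 0" --pt "10.8 -21.5 10 0 0 0" --pt "12.6 -25.1 10 0 0 0" --pt "14.4 -28.7 10 0 0 0" --pt "16.2 -32.3 10 0 0 0" --pt "18 -35.9 10 0 0 0" --gripper 0

```text
clock: 1.1
tool_pos: [0.3031, 0.1752, 0.3499]
tcp_rot: [0.0, 0.112, 0.994, 0.0]
contact_force: [0.5, 0.8, -1.0]
width: -0.002
grip_force: 0.0
```

Emit:
carry_out --pt "1.8 -3.6 0 0 0 0" --pt "3.6 -7.2 0 0 0 0" --pt "5.4 -10.8 0 0 0 0" --pt "7.2 -14.3 0 0 0 0" --pt "9 -17.9 0 0 0 0" --pt "10.8 -21.5 0 0 0 0" --pt "12.6 -25.1 0 0 0 0" --pt "14.4 -28.7 0 0 0 0" --pt "16.2 -32.3 0 0 0 0" --pt "18 -35.9 0 0 0 0" --pt "19.8 -39.5 0 0 0 0" --pt "21.6 -43.1 0 0 0 0"

```text
clock: 2.1
tool_pos: [0.5194, -0.2558, 0.3494]
tcp_rot: [-0.0, 0.113, 0.994, 0.0]
contact_force: [1.7, -0.4, 0.7]
width: -0.0
grip_force: 0.0
```

Emit:
carry_out --pt "1.8 -3.6 0 0 0 0" --pt "3.6 -7.2 0 0 0 0" --pt "5.5 -10.8 0 0 0 0" --pt "5.5 -10.8 -3 0 0 0" --pt "5.5 -10.8 -7 0 0 0" --pt "5.5 -10.8 -11 0 0 0" --pt "5.5 -10.8 -15 0 0 0" --pt "5.5 -10.8 -19 0 0 0" --pt "5.5 -10.8 -22 0 0 0" --pt "5.5 -10.8 -22 0 0 0" --pt "5.5 -10.8 -22 0 0 0"

```text
clock: 3.02
tool_pos: [0.5728, -0.3609, 0.1281]
tcp_rot: [-0.002, 0.113, 0.994, 0.001]
contact_force: [0.6, 0.2, 0.9]
width: -0.001
grip_force: 0.0
```

```bash
python3 - <<'E'
from geo import *
s=cv2.cvtColor(snapshot("scene"),cv2.COLOR_RGB2BGR);t=cv2.cvtColor(snapshot("top"),cv2.COLOR_RGB2BGR)
f=lambda i,x,y:cv2.resize(i[y:y+110,x:x+80],None,fx=5,fy=5,interpolation=cv2.INTER_CUBIC)
cv2.imwrite("pics/c2.png",np.hstack([f(s,130,120),f(t,330,110)])); print(sense()["tool_pos"])
E
```

```text
[ 0.57532236 -0.36285454  0.13229593]
```

View pics/c2.png

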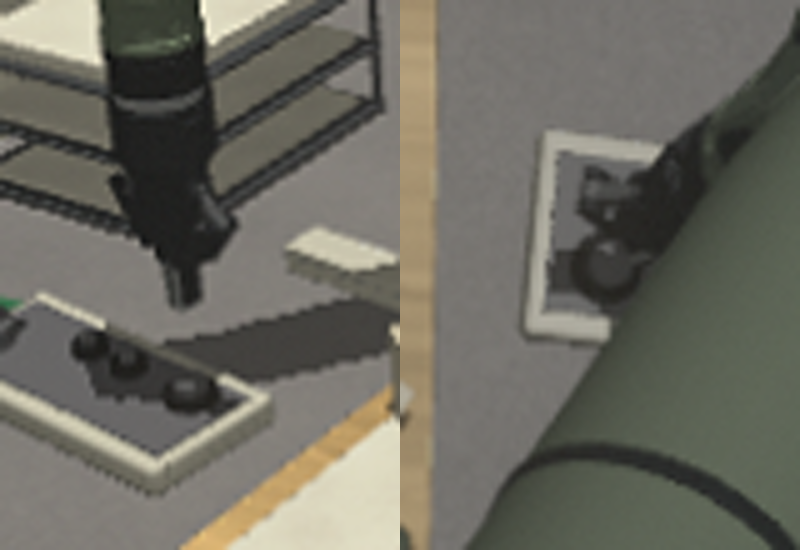

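The scene view shows the shut fingertips at crop (184,302), above the record button at (193,390). The top view is blocked by the arm.

Emit:
carry_out --pt "0 0 -2 0 0 0" --pt "0 0 -4 0 0 0" --pt "0 0 -5.4 0 0 0" --pt "0 0 -5.7 0 0 0" --pt "0 0 -5.7 0 0 0" --pt "0 0 -5.7 0 0 0" --pt "0 0 -5.7 0 0 0"

```text
clock: 3.7
tool_pos: [0.5755, -0.363, 0.0754]
tcp_rot: [0.002, 0.113, 0.994, -0.001]
contact_force: [-0.4, -0.4, 0.3]
width: 0.001
grip_force: 0.0
```

Emit:
carry_out --pt "0 0 -0.3 0 0 0" --pt "0 0 -0.6 0 0 0" --pt "0 0 -0.8 0 0 0" --pt "0 0 -0.8 0 0 0" --pt "0 0 -0.8 0 0 0" --pt "0 0 -0.8 0 0 0"

```text
clock: 4.2
tool_pos: [0.5744, -0.3622, 0.0653]
tcp_rot: [0.0, 0.113, 0.994, -0.0]
contact_force: [0.2, 0.1, 2.0]
width: 0.001
grip_force: 1.0
```

Emit:
carry_out --pt "0 0 -0.2 0 0 0" --pt "0 0 -0.4 0 0 0" --pt "0 0 -0.5 0 0 0" --pt "0 0 -0.5 0 0 0" --pt "0 0 -0.5 0 0 0"

```text
clock: 4.62
tool_pos: [0.5744, -0.3622, 0.0608]
tcp_rot: [0.0, 0.113, 0.994, -0.0]
contact_force: [-0.4, 1.0, 7.8]
width: 0.001
grip_force: 3.4
```

Emit:
carry_out --pt "0 0 4 0 0 0" --pt "0 0 8 0 0 0" --pt "0 0 12 0 0 0" --pt "0 0 16 0 0 0" --pt "0 0 20 0 0 0" --pt "0 0 24 0 0 0" --pt "0.9 3.6 24 0 0 0" --pt "1.8 7.2 24 0 0 0" --pt "2.7 10.8 24 0 0 0" --pt "3.6 14.4 24 0 0 0" --pt "4.5 18 24 0 0 0" --pt "5.4 21.6 24 0 0 0"

```text
clock: 5.62
tool_pos: [0.6278, -0.1441, 0.2992]
tcp_rot: [-0.001, 0.113, 0.994, 0.0]
contact_force: [-0.0, 0.2, 0.4]
width: 0.001
grip_force: 0.0
```

Emit:
carry_out --pt "0.9 3.6 0 0 0 0" --pt "1.5 6 0 0 0 0" --pt "1.9 7.7 0 0 0 0" --pt "1.9 7.7 -2 0 0 0" --pt "1.9 7.7 -4 0 0 0" --pt "1.9 7.7 -6 0 0 0" --pt "1.9 7.7 -7.5 0 0 0" --pt "1.9 7.7 -8.5 0 0 0" --pt "1.9 7.7 -8.9 0 0 0" --pt "1.9 7.7 -8.9 0 0 0" --pt "1.9 7.7 -8.9 0 0 0" --pt "1.9 7.7 -8.9 0 0 0"

```text
clock: 6.62
tool_pos: [0.6478, -0.0692, 0.2122]
tcp_rot: [0.001, 0.113, 0.994, -0.0]
contact_force: [0.7, -0.0, -0.0]
width: -0.001
grip_force: 0.0
```

```bash
python3 - <<'E'
from geo import *
s=cv2.cvtColor(snapshot("scene"),cv2.COLOR_RGB2BGR)
cv2.imwrite("pics/c3.png",cv2.resize(s[120:240,180:320],None,fx=5,fy=5,interpolation=cv2.INTER_CUBIC)); print(sense()["tool_pos"],sense()["clock"])
E
```

```text
[ 0.64782298 -0.0691832   0.21221621] 6.6667
```

View pics/c3.png

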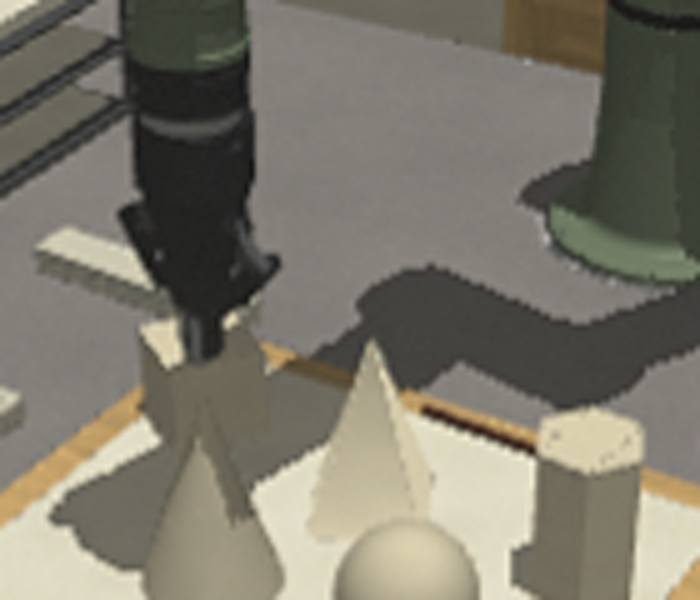

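The fingertips, at crop (205,360), sit right above the cone tip at (203,397), about 3 cm clear. I'll hold here.

Emit:
carry_out --pt "0 0 0 0 0 0" --pt "0 0 0 0 0 0" --pt "0 0 0 0 0 0" --pt "0 0 0 0 0 0" --pt "0 0 0 0 0 0" --pt "0 0 0 0 0 0" --pt "0 0 0 0 0 0" --pt "0 0 0 0 0 0" --pt "0 0 0 0 0 0" --pt "0 0 0 0 0 0" --pt "0 0 0 0 0 0" --pt "0 0 0 0 0 0"

```text
clock: 7.67
tool_pos: [0.6471, -0.0689, 0.211]
tcp_rot: [-0.0, 0.113, 0.994, -0.0]
contact_force: [0.2, 1.0, 0.1]
width: 0.001
grip_force: 0.0
```

Emit:
carry_out --pt "0 0 0 0 0 0" --pt "0 0 0 0 0 0" --pt "0 0 0 0 0 0" --pt "0 0 0 0 0 0" --pt "0 0 0 0 0 0" --pt "0 0 0 0 0 0" --pt "0 0 0 0 0 0" --pt "0 0 0 0 0 0" --pt "0 0 0 0 0 0" --pt "0 0 0 0 0 0" --pt "0 0 0 0 0 0" --pt "0 0 0 0 0 0"

```text
clock: 8.67
tool_pos: [0.6472, -0.0689, 0.211]
tcp_rot: [0.0, 0.113, 0.994, 0.0]
contact_force: [-0.2, -0.3, 0.6]
width: 0.003
grip_force: 0.0
```

Emit:
carry_out --pt "0 0 0 0 0 0" --pt "0 0 0 0 0 0" --pt "0 0 0 0 0 0" --pt "0 0 0 0 0 0" --pt "0 0 0 0 0 0" --pt "0 0 0 0 0 0" --pt "0 0 0 0 0 0" --pt "0 0 0 0 0 0" --pt "0 0 0 0 0 0" --pt "0 0 0 0 0 0" --pt "0 0 0 0 0 0" --pt "0 0 0 0 0 0"

```text
clock: 9.67
tool_pos: [0.6471, -0.0689, 0.211]
tcp_rot: [0.0, 0.113, 0.994, -0.0]
contact_force: [-0.0, 0.5, 0.3]
width: -0.0
grip_force: 0.0
```

Emit:
carry_out --pt "0 0 3 0 0 0" --pt "0 0 6 0 0 0" --pt "-0.1 3.6 6 0 0 0" --pt "-0.2 7.2 6 0 0 0" --pt "-0.3 10.8 6 0 0 0" --pt "-0.4 13.5 6 0 0 0" --pt "-0.4 14.9 6 0 0 0" --pt "-0.4 14.9 3 0 0 0" --pt "-0.4 14.9 0 0 0 0" --pt "-0.4 14.9 -2.5 0 0 0" --pt "-0.4 14.9 -4.5 0 0 0" --pt "-0.4 14.9 -5.7 0 0 0"

```text
clock: 10.67
tool_pos: [0.6417, 0.0794, 0.151]
tcp_rot: [-0.002, 0.113, 0.994, -0.0]
contact_force: [-0.6, 0.2, -0.4]
width: -0.006
grip_force: 0.0
```

Emit:
carry_out --pt "0 0 0 0 0 0" --pt "0 0 0 0 0 0" --pt "0 0 0 0 0 0" --pt "0 0 0 0 0 0" --pt "0 0 0 0 0 0" --pt "0 0 0 0 0 0"

```text
clock: 11.17
tool_pos: [0.6437, 0.08, 0.1551]
tcp_rot: [0.001, 0.113, 0.994, 0.0]
contact_force: [1.0, -0.3, 0.7]
width: -0.001
grip_force: 0.0
```

```bash
python3 - <<'E'
from geo import *
s=cv2.cvtColor(snapshot("scene"),cv2.COLOR_RGB2BGR)
cv2.imwrite("pics/c4.png",cv2.resize(s[150:270,180:320],None,fx=5,fy=5,interpolation=cv2.INTER_CUBIC)); print(sense()["tool_pos"],sense()["clock"])
E
```

```text
[0.64358933 0.08004483 0.15487106] 11.2167
```

View pics/c4.png

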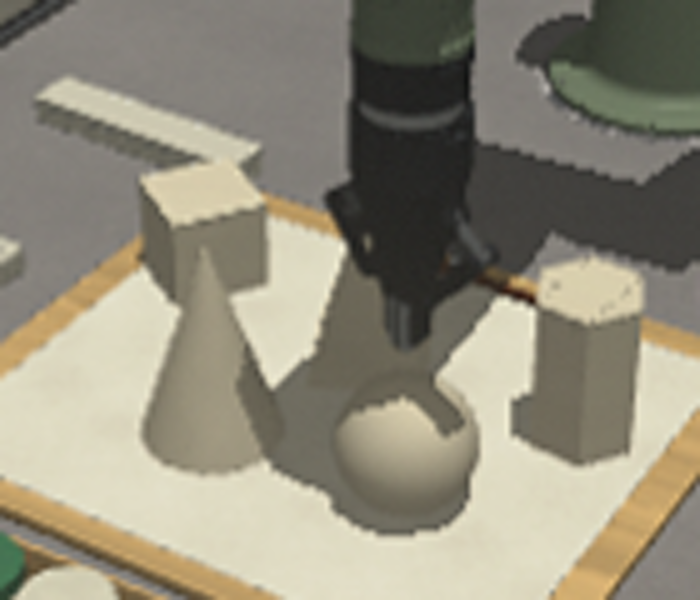

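The fingertips, at crop (408,345), are centred over the ball at (407,450), and the cone is undisturbed. I'll hold again.

Emit:
carry_out --pt "0 0 0 0 0 0" --pt "0 0 0 0 0 0" --pt "0 0 0 0 0 0" --pt "0 0 0 0 0 0" --pt "0 0 0 0 0 0" --pt "0 0 0 0 0 0" --pt "0 0 0 0 0 0" --pt "0 0 0 0 0 0" --pt "0 0 0 0 0 0" --pt "0 0 0 0 0 0" --pt "0 0 0 0 0 0" --pt "0 0 0 0 0 0"

```text
clock: 12.22
tool_pos: [0.6431, 0.0801, 0.154]
tcp_rot: [-0.0, 0.113, 0.994, 0.0]
contact_force: [-0.3, -0.6, -0.5]
width: 0.0
grip_force: 0.0
```

Emit:
carry_out --pt "0 0 0 0 0 0" --pt "0 0 0 0 0 0" --pt "0 0 0 0 0 0" --pt "0 0 0 0 0 0" --pt "0 0 0 0 0 0" --pt "0 0 0 0 0 0" --pt "0 0 0 0 0 0" --pt "0 0 0 0 0 0" --pt "0 0 0 0 0 0" --pt "0 0 0 0 0 0" --pt "0 0 0 0 0 0" --pt "0 0 0 0 0 0"

```text
clock: 13.22
tool_pos: [0.6431, 0.0801, 0.154]
tcp_rot: [-0.0, 0.113, 0.994, -0.0]
contact_force: [-0.4, 0.1, 0.1]
width: 0.001
grip_force: 0.0
```

Emit:
carry_out --pt "0 0 0 0 0 0" --pt "0 0 0 0 0 0" --pt "0 0 0 0 0 0" --pt "0 0 0 0 0 0" --pt "0 0 0 0 0 0" --pt "0 0 0 0 0 0" --pt "0 0 0 0 0 0" --pt "0 0 0 0 0 0" --pt "0 0 0 0 0 0" --pt "0 0 0 0 0 0" --pt "0 0 0 0 0 0" --pt "0 0 0 0 0 0"

```text
clock: 14.22
tool_pos: [0.6431, 0.0801, 0.154]
tcp_rot: [0.0, 0.113, 0.994, 0.0]
contact_force: [-0.1, 0.5, -0.0]
width: -0.003
grip_force: 0.0
```

Emit:
carry_out --pt "0 0 4 0 0 0" --pt "0 0 8 0 0 0" --pt "0 0 12 0 0 0" --pt "0 0 16 0 0 0" --pt "-0.6 -4 16 0 0 0" --pt "-1.2 -8 16 0 0 0" --pt "-1.8 -12 16 0 0 0" --pt "-2.4 -16 16 0 0 0" --pt "-3 -20 16 0 0 0" --pt "-3.6 -24 16 0 0 0" --pt "-4.2 -28 16 0 0 0" --pt "-4.8 -32 16 0 0 0"

```text
clock: 15.22
tool_pos: [0.5945, -0.2418, 0.3142]
tcp_rot: [0.0, 0.113, 0.994, -0.0]
contact_force: [1.8, 0.1, -0.1]
width: 0.0
grip_force: 0.0
```

Emit:
carry_out --pt "-0.6 -4 0 0 0 0" --pt "-1.2 -8 0 0 0 0" --pt "-2.1 -12.2 0 0 0 0" --pt "-2.1 -12.2 0 0 0 0" --pt "-2.1 -12.2 -4 0 0 0" --pt "-2.1 -12.2 -8 0 0 0" --pt "-2.1 -12.2 -12 0 0 0" --pt "-2.1 -12.2 -16 0 0 0" --pt "-2.1 -12.2 -20 0 0 0" --pt "-2.1 -12.2 -23 0 0 0" --pt "-2.1 -12.2 -23 0 0 0" --pt "-2.1 -12.2 -23 0 0 0"

```text
clock: 16.22
tool_pos: [0.573, -0.3609, 0.0826]
tcp_rot: [-0.002, 0.113, 0.994, 0.001]
contact_force: [0.4, -0.7, 0.4]
width: 0.003
grip_force: 0.0
```

Emit:
carry_out --pt "0 0 0 0 0 0" --pt "0 0 0 0 0 0" --pt "0 0 -0.6 0 0 0" --pt "0 0 -1.2 0 0 0" --pt "0 0 -1.6 0 0 0" --pt "0 0 -1.9 0 0 0" --pt "0 0 -2.1 0 0 0" --pt "0 0 -2.3 0 0 0" --pt "0 0 -2.4 0 0 0" --pt "0 0 -2.4 0 0 0" --pt "0 0 -2.4 0 0 0" --pt "0 0 -2.4 0 0 0"

```text
clock: 17.22
tool_pos: [0.5742, -0.3619, 0.0607]
tcp_rot: [0.0, 0.113, 0.994, -0.0]
contact_force: [-2.2, 1.7, 6.6]
width: -0.002
grip_force: 3.1
```

Fully pressed. Now I'll lift clear and settle.

Emit:
carry_out --pt "0 0 3 0 0 0" --pt "0 0 7 0 0 0" --pt "0 0 11 0 0 0" --pt "0 0 15 0 0 0" --pt "0 0 18 0 0 0" --pt "0 0 20 0 0 0" --pt "0 0 20 0 0 0" --pt "0 0 20 0 0 0" --pt "0 0 20 0 0 0" --pt "0 0 20 0 0 0" --pt "0 0 20 0 0 0" --pt "0 0 20 0 0 0"

```text
clock: 18.22
tool_pos: [0.5737, -0.3616, 0.2584]
tcp_rot: [-0.001, 0.113, 0.994, 0.001]
contact_force: [0.3, -0.1, 0.6]
width: -0.001
grip_force: 0.0
```

```bash
python3 - <<'E'
from geo import *
s=cv2.cvtColor(snapshot("scene"),cv2.COLOR_RGB2BGR)
d=cv2.absdiff(s,cv2.imread("pics/scene0.png")).max(2)[190:260,205:315]
print("changed px on board",(d>40).sum(),sense()["tool_pos"],sense()["contact_force"])
close_job()
E
```

```text
changed px on board 83 [ 0.57377557 -0.36168716  0.25878452] [-0.8425486   0.24559274  0.09058661]
the job is handed in; nothing more can be done
```

The job is handed in at about 18 s: I pressed record, held about 3 cm above the cone tip and then the ball top for 3 s each, pressed record again and lifted clear. I felt no contact except at the button; a last check found 83 changed pixels on the board, which I took for the arm's shadow and did not look into.

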